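# Slide the flask plate home in the water bath and latch it

### The job

Push the loose steel flask plate along its rails in the empty water bath, with its upturned lip at the rear, until you feel all its feet drop into the notches, and do not ram it against them once it is in. Then push the small swing latch round on the rim so that it lies straight across over the plate and keeps it down. Do both by pushing with the fingertips: do not lift the plate, leave the flasks and the round cover where they are, and take the hand away at the end.

Things in the scene. Friction and masses are not known exactly. Their poses are not given: they have to be found in the camera images.
- bath: Fixed white water bath, dry, open-topped, 206 mm (x) by 502 mm (y). Origin at bench level on the tank's long centre line, z up. Tank inside: x -87 to 87, y -250 to 220 mm, floor at z = 30 mm. Long side walls (steel-rimmed, 16 mm thick) reach z = 99 mm, end walls 86 mm. The plate slides along +y. Its centre is seated somewhere from y = 30 to 80 mm, not reported: found by feel, plate height or by eye.
- rail (a point): A point on the top of the +x rail, at the bath's y = 0. A steel ledge 18 mm wide along y, top at z = 90 mm, lines the inside of each long wall. Each has two notches 130 mm apart, 17 mm long (y), 9.5 mm deep, one for each foot of the plate. The pair of rails is an adjustable insert, so the notches lie elsewhere along the bath each time.
- plate: Loose steel plate, 168 (x) by 160 (y) by 5 mm, 0.4 to 0.85 kg, two round 62 mm holes. Origin: centre of its underside; axes as the bath's (within 2 degrees). Starts 55 to 105 mm short of its seat. Origin 98 mm above the bath's while sliding; seated it is level 8 mm lower, at 90 mm, and the notch ends stop it. Sliding takes 1 to 5 N; above about 0.1 m/s it strikes the notch ends hard.
- foot (a point): Middle of the underside of one of the plate's four feet (at its x = +78.5, y = +65 mm). Feet are 8 mm tall, 11 mm wide (x), 10 mm long (y), at x = +-78.5, y = +-65 mm, and glide on the rails.
- lip (a point): Middle of the top edge of the rear (-y) face of the plate's upturned lip, the face to be pushed towards +y. The lip stands along the plate's -y edge: 120 mm long (x), 4 mm thick, top 29 mm above the plate's underside (24 mm above its upper face).
- latch_pivot (a point): Vertical pivot of the swing latch, at x = 95, y = 55 mm of the bath, on top of its +x long wall; the point is on the upper face of the bar (z = 105 mm). The bar is flat steel, 14 mm wide, 5 mm thick, reaching 58 mm from the pivot, 1 mm above the rim. It passes 5 mm above the seated plate, but a plate that is not down blocks it.
- latch_stub (a point): Centre of the top of the latch's upright round stub, 12 mm diameter, 50 mm from the pivot, rising 27 mm above the bar's upper face (top 132 mm above the bath's origin). Push it sideways to swing the latch.
- latch (a joint): Angle of the swing latch (rad), growing counter-clockwise seen from above. 0: bar along the rim, towards the bath's +y. 1.57: straight across over the plate, towards the bath's -x. Range -0.7 to 1.62; starts open at -0.6 to -0.1, turned somewhat outwards. Takes about 1 N at the stub and stays where it is left.
- flask_a: Stoppered glass conical flask, 76 mm across the foot, 135 mm tall, standing on the bench; origin at the centre of its underside. Must stay.
- flask_b: A second flask, the same. Must stay.
- cover: Flat round grey plastic cover, 84 mm diameter, 27 mm tall with its knob, lying on the bench; origin at the centre of its underside. Must stay.
There are look-alikes about, which are no part of the job. There is more than one size of the plate; the job needs the smallest.

How it is judged (in metres and radians):
On the way, in this order (a step that is already met when the one before it is completed fails the run):
1. the plate has dropped into its notches and sits level (z of plate in the frame of bath between 0.0875 and 0.0925 m and angle between plate's own z axis and vertical below 0.02 rad), for 0.2 s.
2. the latch lies across over the plate (value of joint latch above 1.3 rad), for 0.2 s.
At the end, for the whole second after the job is handed in: The plate is down in its notches (origin 87.5 to 92.5 mm above the bath's origin, tilted less than 0.02 rad) and at rest, and the latch joint stands above 1.3 rad (all of step 1 and value of joint latch above 1.3 rad and linear speed of plate below 0.01 m/s); the robot touches nothing.
It fails at once if the plate is lifted (origin more than 110 mm above the bath's origin) (z of plate in the frame of bath above 0.11 m).
It fails at once if the plate is rammed: the fingers push on it with more than 150 N (contact force between the fingers and plate above 150 N).
It fails at once if a flask or the cover is moved more than 30 mm or tipped ((distance of flask_a from where it was at the start of the episode above 0.03 m or angle between flask_a's own z axis and vertical above 0.4 rad) or (distance of flask_b from where it was at the start of the episode above 0.03 m or angle between flask_b's own z axis and vertical above 0.4 rad) or (distance of cover from where it was at the start of the episode above 0.03 m or angle between cover's own z axis and vertical above 0.4 rad)).
It also fails if it takes over 48 s, if anything falls off the work surface, if the arm or the gripper's body presses on something with over 40 N, if the wrist force passes 120 N, or if a joint passes its speed limit or range.

### The arm

A 6-joint arm with a two-finger parallel gripper is mounted at the origin on the work surface. World frame = base frame: x ahead of the robot, y to its left, z up, the work surface at z = 0. Lengths are in mm, angles in rad, forces in N, time in s.
With the tool pointing down it reaches from about 275 to 1000 mm from the base axis. Payload 8.4 kg.
Tool frame: the origin (TCP) lies on the centre line of the jaws, within the pads' length; the fingertips stand 14 mm ahead of it and the grasp point (between the pads) lies 5 mm behind it; z points along the fingers, y is the line along which they close (so a half turn about z gives the same grasp; the last joint's range is limited). The gripper opens to 85 mm and grips with 20 to 120 N. Pads are 22 mm wide; open, the fingers measure 114 mm over their backs; the gripper's body (76 mm by 85 mm) begins 54 mm behind the grasp point. The pads swing forward as they close: fully open they stand 13 mm farther back than shut.
Start: joints at [1.234, 0.353, 1.633, -0, 1.155, -0.002], TCP at [205.361, 590.301, 245.281] pointing down, gripper open.
Joint ranges: [-2.63, 2.63], [-0.92, 2.1], [0.06, 2.66], [-1.3, 4.44], [0, 2.69], [-3.02, 3.02]. Speed limits (rad/s): [2.22, 2.22, 2.79, 3.14, 3.14, 3.14].

### API

Orientations are given as a rotation vector (axis times angle).
In Python, from plant import telemetry, snapshot, camera_model, ticket, look_for, silhouettes gives the robot as it stands. The module is installed in compiled form; this text tells all that it offers.
- The arm moves only by the tool step_arm, never from a script. Its arguments are lists of equal length, an entry for each row: "xyz": the shift along the world's x, y, z in units of 0.1 m (1.0 is 0.1 m), a list of three; "angular": the turn, a rotation vector about the world's x, y, z in units of 0.5 rad (1.0 is 0.5 rad), a list of three. A call has exactly 8 rows; each row is the pose to reach, as a shift and turn from the pose commanded when the call began; what a row does not reach only later rows make up. A row lasts 1/8 s, in which the tool goes at most 62.5 mm and 10.7 degrees, less where a joint would pass 70% of its speed; a pose out of reach is approached as far as the arm can. A call with a number of a shift or a turn outside -1 to 1 is refused whole. A call with a gripper value outside its range is refused whole. "jaw" is the closure, from 0 (fully open) to 1 (shut), set as the call begins (left out, the last holds). The fingers move at their own pace and stop on an object; "grip_force" is the grip in N (left out, the last holds). Time passes only in rows, so rows that repeat a pose let the fingers close, or fill a call up. It gives the time, the measured TCP pose, the force, the opening and the grip force at its end, in the units of the state.
- telemetry.observe(): the state, without advancing time (a new reading comes with each control period).
- snapshot(name): name is "side" or "top"; returns (picture, depth): 400x640x3 uint8, red, green, blue; 400x640 float32, mm along the optical axis (not along the pixel's ray), 0 where there is no reading.
- camera_model(name): a dict with "intrinsics" (3x3 intrinsics, pixels), "eye" and "attitude" of the camera in the world. Camera axes: x right, y up, looking along -z (the intrinsics and any distortion apply to the point x, -y, -z); pixel columns grow to the right and rows downward; lengths in mm; the calibration is good to about 2 mm. A picture is of the moment at which its call begins. camera_model takes no time and is no camera call.
- ticket.job_done(): hands the job in; it is judged then, once.
Trained networks look in the newest picture that a camera, given by its name, has taken for a name from the list of things; names that differ only in an ending like _2 or _b are one class to them, and where a whole thing is asked for, a point or a joint stands for the part that bears it (a point fixed in the world has none). Each returns a list of dicts, best first, with "p" (0 to 1); they miss things now and then, are a little off and sometimes report something else, mostly with a low value. They report only what shows in the picture. A call takes as long as a camera call. They do not tell look-alikes from the thing itself.
- look_for(query, camera): "point" ([column, row] as shares, 0 to 1, of the picture: columns of its width, rows of its height, amid what is visible of it).
- silhouettes(query, camera): "region" (400x640 bool, what is visible of it) and "point" ([column, row] as shares, 0 to 1, of the picture: columns of its width, rows of its height, amid what is visible of it).
The state is a dict: "clock": time; "q": joint angles; "joint_vel": joint speeds; "joint_efforts": joint torques, N m; "tcp_pos": TCP position; "ee_rot": TCP orientation; "contact_force": force on the tool from outside, world axes, zero at the start; "moment": the same for the moment, N m; "width": finger opening in mm; "grip_force": force on a finger pad.
Only numpy, scipy, OpenCV 4.12 (cv2) and the standard library are available. Lean on these libraries where they do the work, as an engineer would, in place of code of your own. Each camera call takes 0.05 s, during which the arm holds its last target. There are 200 camera calls.

## Working session

There is one attempt and no reset: what is moved stays moved. The work goes in short steps, Python scripts to look and compute and a tool call to move; the robot and the scene stay as the last step left them, time stands still between calls to the robot, and variables do not carry over. Pictures are saved under pics/ and viewed, at most 10 in all, crops included, and the job is handed in when it is done.

Besides the shell and the picture viewer there is one more tool, called as name(argument=value, ...), one argument or row to a line, values as JSON. step_arm: Moves the arm, as the interface text tells. Its arguments: {"type":"object","properties":{"xyz":{"type":"array"},"angular":{"type":"array"},"jaw":{"type":"number"},"grip_force":{"type":"number"}},"required":["xyz","angular"]}

```bash
mkdir -p pics
cat > h.py <<'E'
import numpy as np, cv2
from plant import telemetry, snapshot, camera_model, ticket, look_for, silhouettes
def world(name, d, c, r):
    m=camera_model(name); K=np.array(m["intrinsics"]); 
    p=np.linalg.inv(K)@np.array([c,r,1.0])*d
    return np.array(m["eye"])+R(m)@np.array([p[0],-p[1],-p[2]])
def R(m):
    a=np.array(m["attitude"],float)
    return a if a.shape==(3,3) else cv2.Rodrigues(a)[0]
def pix(name,P):
    m=camera_model(name);K=np.array(m["intrinsics"])
    q=R(m).T@(np.array(P,float)-np.array(m["eye"])); q=K@np.array([q[0],-q[1],-q[2]]); return q[:2]/q[2]
E
python3 - <<'E'
from h import *
np.set_printoptions(precision=1,suppress=True)
for n in("top","side"):
    print(n,camera_model(n))
    im,d=snapshot(n); cv2.imwrite(f"pics/{n}0.png",im[:,:,::-1]); np.save(f"{n}_d.npy",d)
    for q in("bath","plate","lip","latch_pivot","latch_stub","flask_a","cover"):
        for o in look_for(q,n)[:5]:
            c,r=o["point"][0]*640,o["point"][1]*400
            dd=d[min(int(r),399),min(int(c),639)]
            print(q,round(o["p"],2),int(c),int(r),world(n,dd,c,r) if dd>0 else None)
print(telemetry.observe())
E
```

```text
top {'intrinsics': array([[399.8,   0. , 318.3],
       [  0. , 399.8, 201.3],
       [  0. ,   0. ,   1. ]]), 'eye': array([443.7, 150.5, 978.2]), 'attitude': array([ 0.1, -0. , -1.6])}
bath 0.7 406 188 [539.1 -45.4  28.6]
plate 0.91 446 181 [ 544.  -119.6  103.8]
plate 0.78 188 156 [632.6 478.6  17.6]
plate 0.65 222 330 [214.  398.5  16.5]
lip 0.97 446 183 [ 541.  -118.1  101.9]
lip 0.87 187 155 [636.4 482.   16.1]
lip 0.81 223 332 [210.2 395.8  17.8]
latch_pivot 0.65 403 191 [532.5 -38.1  29.8]
latch_pivot 0.65 449 181 [ 544.6 -126.   104.3]
latch_stub 0.72 375 146 [625.3  33.9 104.2]
flask_a 0.86 377 272 [346.   34.3  62.4]
flask_a 0.74 447 116 [ 700.2 -140.7   65.7]
cover 0.71 447 115 [ 701.9 -140.8   62.9]
cover 0.63 376 145 [627.9  32.8 106.1]
cover 0.55 286 231 [443.4 242.7  24.4]
side {'intrinsics': array([[380.7,   0. , 326.5],
       [  0. , 380.7, 201. ],
       [  0. ,   0. ,   1. ]]), 'eye': array([ 376.5, -664.4,  687.2]), 'attitude': array([ 0.9, -0.1, -0.1])}
bath 0.62 386 320 [ 557.9 -191.2   29.3]
plate 0.85 360 160 [647.6 521.7  -0.3]
plate 0.67 376 276 [ 544.4 -133.7  100.4]
plate 0.65 235 184 [212.1 396.   15. ]
lip 0.97 235 183 [211.7 400.2  16.5]
lip 0.59 374 274 [ 541.  -127.9  102.1]
latch_pivot 0.63 384 321 [ 553.3 -192.6   29.4]
latch_stub 0.71 374 278 [ 538.4 -138.9  102.1]
latch_stub 0.41 396 216 [637.7  46.7 107.5]
flask_a 0.88 456 283 [ 707.  -163.2   86.6]
flask_a 0.77 275 255 [335.7   5.3  55.4]
cover 0.45 309 203 [438.4 244.4  24.7]
{'clock': 0.8, 'q': array([ 1.2,  0.4,  1.6, -0. ,  1.2, -0. ]), 'joint_vel': array([-0., -0., -0.,  0., -0.,  0.]), 'joint_efforts': array([  0. , -60.5, -34.2,   0. ,   0. ,   0. ]), 'tcp_pos': array([205.3, 590.3, 245.3]), 'ee_rot': array([0.5, 3.1, 0. ]), 'contact_force': array([-0.9,  0.6,  0.4]), 'moment': array([ 0.,  0., -0.]), 'grip_force': 0.0, 'width': 85.12810759068807}
```

View pics/top0.png

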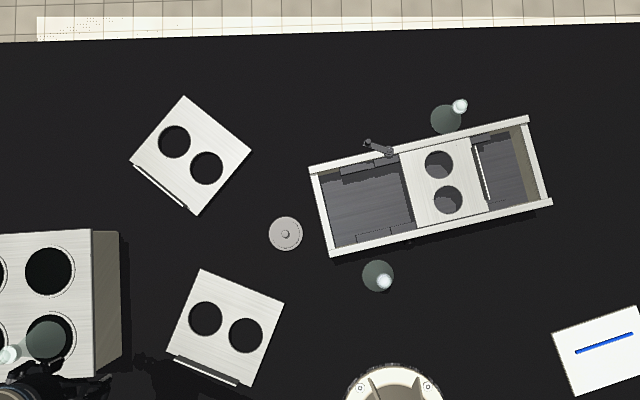

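View pics/side0.png

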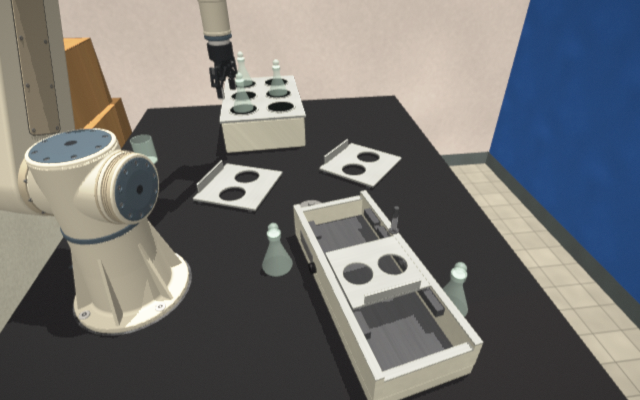

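The top view shows three plates: in the bath (446,181), with its lip at about (481,170), and two larger ones loose on the bench at (188,156) and (222,330). I choose the one in the bath: it is the smallest and lies on the rails. The latch is at about (378,147), the flasks at (447,116) and (377,272), and the cover at (286,233). Next I fit the bath frame and rectify a close crop.

```bash
cat >> h.py <<'E'
def cloud(name,d):
    m=camera_model(name);K=np.array(m["intrinsics"]);v,u=np.mgrid[:400,:640]
    p=np.stack([(u-K[0,2])/K[0,0]*d,-(v-K[1,2])/K[1,1]*d,-d],-1)
    return p@R(m).T+np.array(m["eye"])
E
python3 - <<'E'
from h import *
np.set_printoptions(precision=1,suppress=True)
d=np.load("top_d.npy");W=cloud("top",d)
v,u=np.mgrid[:400,:640]
M=(d>0)&(u>300)&(u<560)&(v>108)&(v<262)
# end walls 86, sides 99: outer rectangle from points 80..103, largest component
Z=W[...,2]
m=(M&(Z>78)&(Z<108)).astype(np.uint8)
n,l,s,_=cv2.connectedComponentsWithStats(m); k=1+np.argmax(s[1:,4])
P=W[l==k][:,:2].astype(np.float32)
# exclude latch part: iterate later
rc=cv2.minAreaRect(P); print(rc,cv2.boxPoints(rc))
im=cv2.imread("pics/top0.png")
(cx,cy),(a,b),ang=rc
# long-axis direction
bx=cv2.boxPoints(rc); e=[bx[1]-bx[0],bx[2]-bx[1]]; e=max(e,key=np.linalg.norm); e/=np.linalg.norm(e)
if e[1]<0:e=-e
th=np.arctan2(-e[0],e[1]); print("bath yaw",th)
ex=np.array([np.cos(th),np.sin(th)])
o=np.array([cx,cy])+15*e*0
L=np.stack([(P-o)@ex,(P-o)@e],1); print(np.percentile(L,[0,.5,2,50,98,99.5,100],axis=0).T)
np.save("p.npy",[cx,cy,th])
# rectified view 1.5px/mm at z=95: 
S=1.4; h,w=400,780
src=[];
pts=[(-110,-270),(110,-270),(110,270),(-110,270)]
for x,y in pts: src.append(pix("top",[*(o+x*ex+y*e),99]))
dst=[((y+270)*S,(110-x)*S) for x,y in pts]
H=cv2.getPerspectiveTransform(np.float32(src),np.float32(dst))
out=cv2.warpPerspective(im,H,(int(540*S),int(220*S)),flags=cv2.INTER_CUBIC)
cv2.imwrite("pics/rect0.png",out)
E
```

```text
((551.0909423828125, -80.22930908203125), (232.9712371826172, 502.9764709472656), 11.964097023010254) [[ 385.   141.6]
 [ 489.3 -350.4]
 [ 717.2 -302.1]
 [ 612.9  189.9]]
bath yaw 0.20881286
[[-116.5 -115.9 -114.3  -12.5   88.5   97.5  116.5]
 [-251.5 -249.3 -245.3   -3.   246.4  250.2  251.5]]
```

View pics/rect0.png

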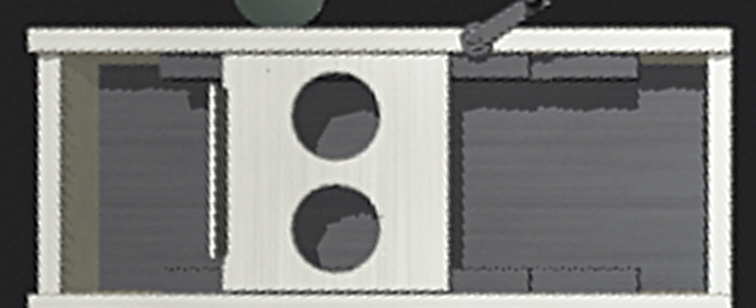

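The rectified crop shows the small plate on its rails (columns 222–448), with its lip at the rear (column 212). The latch pivot is at (477,40), turned outwards. This matches the description and the fitted frame: bath origin ≈ (535,−68), yaw 0.209. I start moving, rising clear of the rack flasks first.

step_arm(
  xyz=[
    [0,0,0.3],
    [0,0,0.6],
    [0,0,0.9],
    [0.1,-0.2,1],
    [0.2,-0.4,1],
    [0.3,-0.6,1],
    [0.4,-0.8,1],
    [0.5,-1,1],
  ],
  angular=[
    [0,0,0],
    [0,0,0],
    [0,0,0],
    [0,0,-0.1],
    [0,0,-0.3],
    [0,0,-0.5],
    [0,0,-0.7],
    [0,0,-0.8],
  ],
  jaw=0.4,
)

```text
clock: 1.8
tcp_pos: [255.8, 488.3, 344.5]
ee_rot: [1.133, 2.93, -0.002]
contact_force: [-0.2, 0.3, -0.2]
width: 51.8
grip_force: 0.0
```

step_arm(
  xyz=[
    [0.06,-0.13,0],
    [0.12,-0.25,0],
    [0.18,-0.38,0],
    [0.24,-0.5,0],
    [0.3,-0.63,0],
    [0.36,-0.75,0],
    [0.42,-0.88,0],
    [0.45,-1,0],
  ],
  angular=[
    [0,0,-0.1],
    [0,0,-0.2],
    [0,0,-0.3],
    [0,0,-0.4],
    [0,0,-0.5],
    [0,0,-0.6],
    [0,0,-0.7],
    [0,0,-0.8],
  ],
)

```text
clock: 2.8
tcp_pos: [300.7, 389.4, 345.3]
ee_rot: [1.693, 2.646, -0.0]
contact_force: [0.6, -0.0, -0.0]
width: 51.4
grip_force: 0.0
```

step_arm(
  xyz=[
    [0.06,-0.13,0],
    [0.12,-0.25,0],
    [0.18,-0.38,0],
    [0.24,-0.5,0],
    [0.3,-0.63,0],
    [0.36,-0.75,0],
    [0.42,-0.88,0],
    [0.45,-1,0],
  ],
  angular=[
    [0,0,-0.06],
    [0,0,-0.12],
    [0,0,-0.18],
    [0,0,-0.24],
    [0,0,-0.3],
    [0,0,-0.36],
    [0,0,-0.42],
    [0,0,-0.48],
  ],
)

```text
clock: 3.8
tcp_pos: [345.7, 289.4, 345.3]
ee_rot: [1.996, 2.426, -0.0]
contact_force: [0.9, -0.1, 0.0]
width: 51.2
grip_force: 0.0
```

step_arm(
  xyz=[
    [0.06,-0.13,0],
    [0.12,-0.25,0],
    [0.18,-0.38,0],
    [0.24,-0.5,0],
    [0.3,-0.63,0],
    [0.36,-0.75,0],
    [0.42,-0.88,0],
    [0.45,-1,0],
  ],
  angular=[
    [0,0,0],
    [0,0,0],
    [0,0,0],
    [0,0,0],
    [0,0,0],
    [0,0,0],
    [0,0,0],
    [0,0,0],
  ],
)

```text
clock: 4.8
tcp_pos: [390.7, 189.4, 345.2]
ee_rot: [-1.994, -2.428, 0.0]
contact_force: [0.1, -0.0, 0.3]
width: 51.3
grip_force: 0.0
```

step_arm(
  xyz=[
    [0.06,-0.13,0],
    [0.12,-0.25,0],
    [0.18,-0.38,0],
    [0.24,-0.5,0],
    [0.3,-0.63,0],
    [0.36,-0.75,0],
    [0.42,-0.88,0],
    [0.45,-1,0],
  ],
  angular=[
    [0,0,0],
    [0,0,0],
    [0,0,0],
    [0,0,0],
    [0,0,0],
    [0,0,0],
    [0,0,0],
    [0,0,0],
  ],
)

```text
clock: 5.8
tcp_pos: [435.7, 89.4, 345.3]
ee_rot: [-1.994, -2.428, 0.0]
contact_force: [-0.4, 0.3, 0.4]
width: 51.1
grip_force: 0.0
```

step_arm(
  xyz=[
    [0.06,-0.13,0],
    [0.12,-0.25,0],
    [0.18,-0.38,0],
    [0.24,-0.5,0],
    [0.3,-0.63,0],
    [0.36,-0.75,0],
    [0.42,-0.88,0],
    [0.45,-1,0],
  ],
  angular=[
    [0,0,0],
    [0,0,0],
    [0,0,0],
    [0,0,0],
    [0,0,0],
    [0,0,0],
    [0,0,0],
    [0,0,0],
  ],
)

```text
clock: 6.8
tcp_pos: [480.7, -10.6, 345.2]
ee_rot: [-1.993, -2.428, 0.0]
contact_force: [0.3, -0.7, 0.6]
width: 51.0
grip_force: 0.0
```

step_arm(
  xyz=[
    [0.06,-0.13,0],
    [0.12,-0.25,0],
    [0.18,-0.38,0],
    [0.24,-0.5,0],
    [0.3,-0.63,0],
    [0.36,-0.75,0],
    [0.42,-0.88,0],
    [0.45,-1,0],
  ],
  angular=[
    [0,0,0],
    [0,0,0],
    [0,0,0],
    [0,0,0],
    [0,0,0],
    [0,0,0],
    [0,0,0],
    [0,0,0],
  ],
)

```text
clock: 7.8
tcp_pos: [525.7, -110.6, 345.2]
ee_rot: [-1.993, -2.428, 0.0]
contact_force: [-0.9, -0.7, -0.4]
width: 51.3
grip_force: 0.0
```

step_arm(
  xyz=[
    [0.06,-0.13,0],
    [0.12,-0.25,0],
    [0.18,-0.38,0],
    [0.24,-0.5,0],
    [0.3,-0.63,0],
    [0.36,-0.75,0],
    [0.42,-0.88,-0.1],
    [0.45,-1,-0.2],
  ],
  angular=[
    [0,0,0],
    [0,0,0],
    [0,0,0],
    [0,0,0],
    [0,0,0],
    [0,0,0],
    [0,0,0],
    [0,0,0],
  ],
)

```text
clock: 8.8
tcp_pos: [570.6, -210.5, 324.3]
ee_rot: [-1.993, -2.428, 0.0]
contact_force: [0.1, 0.3, 0.3]
width: 51.2
grip_force: 0.0
```

```bash
cat >> h.py <<'E'
TH=.2088;O=np.array([534.8,-68.3])
def bath(P):
    P=np.asarray(P,float);q=P[...,:2]-O;c,s=np.cos(TH),np.sin(TH)
    return np.concatenate([np.stack([c*q[...,0]+s*q[...,1],-s*q[...,0]+c*q[...,1]],-1),P[...,2:]],-1)
E
python3 - <<'E'
from h import *
np.set_printoptions(precision=1,suppress=True)
B=bath(cloud("top",np.load("top_d.npy")))
x,y,z=B[...,0],B[...,1],B[...,2]
m=(abs(x)<75)&(y>-200)&(y<0)&(z>112)&(z<135); print("lip",m.sum(),np.percentile(B[m],[2,50,98],axis=0))
p=np.polyfit(x[m],y[m],1);print("lip slope",p)
m=(abs(x)<70)&(y>-200)&(y<130)&(z>96)&(z<108); print("plate",np.percentile(B[m],[1,50,99],axis=0))
m=(x>70)&(x<160)&(y>55)&(y<130)&(z>112)&(z<140); print("stub",m.sum(),np.median(B[m],axis=0) if m.any() else 0)
m=(abs(x)>105)&(abs(x)<112)&(abs(y)<200)&(z>90);print(m.sum())
m=(abs(y)<200)&(z>95)&(z<103)&(abs(x)>80)&((y<40)|(y>120));print("walls x",np.percentile(x[m&(x<0)],[2,50,98]),np.percentile(x[m&(x>0)],[2,50,98]))
m=(abs(abs(x)-78)<5)&(y>40)&(y<220)
for a in range(40,200,5):
    for s in(1,-1):
        k=(abs(s*x-78)<5)&(y>=a)&(y<a+5); print(a,s,np.median(z[k]).round(0),end=" | ")
E
```

```text
lip 248 [[ -57.2 -124.2  113.1]
 [  -0.4 -121.   123.9]
 [  57.7 -119.5  129. ]]
lip slope [   0.  -121.3]
plate [[ -68.9 -121.    98.8]
 [  -0.4  -39.5  102.7]
 [  68.9   35.2  106.4]]
stub 35 [119.7  99.5 131.2]
43
walls x [-102.8  -94.3  -81.1] [ 81.2  94.4 103.1]
40 1 89.0 | 40 -1 89.0 | 45 1 90.0 | 45 -1 91.0 | 50 1 89.0 | 50 -1 90.0 | 55 1 90.0 | 55 -1 90.0 | 60 1 90.0 | 60 -1 89.0 | 65 1 90.0 | 65 -1 90.0 | 70 1 89.0 | 70 -1 90.0 | 75 1 90.0 | 75 -1 90.0 | 80 1 90.0 | 80 -1 90.0 | 85 1 90.0 | 85 -1 89.0 | 90 1 80.0 | 90 -1 82.0 | 95 1 81.0 | 95 -1 81.0 | 100 1 79.0 | 100 -1 80.0 | 105 1 88.0 | 105 -1 89.0 | 110 1 89.0 | 110 -1 89.0 | 115 1 88.0 | 115 -1 90.0 | 120 1 89.0 | 120 -1 89.0 | 125 1 89.0 | 125 -1 89.0 | 130 1 90.0 | 130 -1 90.0 | 135 1 90.0 | 135 -1 90.0 | 140 1 89.0 | 140 -1 89.0 | 145 1 88.0 | 145 -1 89.0 | 150 1 89.0 | 150 -1 89.0 | 155 1 89.0 | 155 -1 89.0 | 160 1 90.0 | 160 -1 90.0 | 165 1 85.0 | 165 -1 87.0 | 170 1 31.0 | 170 -1 30.0 | 175 1 32.0 | 175 -1 31.0 | 180 1 30.0 | 180 -1 31.0 | 185 1 30.0 | 185 -1 31.0 | 190 1 31.0 | 190 -1 30.0 | 195 1 31.0 | 195 -1 31.0 |
```

step_arm(
  xyz=[
    [0,-0.05,-0.1],
    [0,-0.1,-0.2],
    [0,-0.15,-0.35],
    [-0.02,-0.2,-0.5],
    [-0.02,-0.2,-0.65],
    [-0.02,-0.2,-0.8],
    [-0.02,-0.2,-0.9],
    [-0.02,-0.2,-1],
  ],
  angular=[
    [0,0,0.02],
    [0,0,0.02],
    [0,0,0.02],
    [0,0,0.02],
    [0,0,0.02],
    [0,0,0.02],
    [0,0,0.02],
    [0,0,0.02],
  ],
)

```text
clock: 9.8
tcp_pos: [568.5, -229.6, 224.7]
ee_rot: [1.981, 2.438, 0.0]
contact_force: [-0.9, -0.4, 0.1]
width: 51.1
grip_force: 0.0
```

Depth shows notches at bath y ≈ 89–106, so the seat is at y ≈ 32. The plate is now at about −42, so travel is ≈ 75 mm. I descend behind the lip.

step_arm(
  xyz=[
    [0,0,-0.13],
    [0,0,-0.26],
    [0,0,-0.39],
    [0,0,-0.52],
    [0,0,-0.65],
    [0,0,-0.8],
    [0,0,-0.9],
    [0,0,-1],
  ],
  angular=[
    [0,0,0],
    [0,0,0],
    [0,0,0],
    [0,0,0],
    [0,0,0],
    [0,0,0],
    [0,0,0],
    [0,0,0],
  ],
)

```text
clock: 10.8
tcp_pos: [568.4, -229.7, 124.6]
ee_rot: [-1.981, -2.438, -0.0]
contact_force: [0.1, 0.8, 0.2]
width: 51.1
grip_force: 0.0
```

step_arm(
  xyz=[
    [0,0,-0.06],
    [0,0,-0.12],
    [-0.01,0.05,-0.12],
    [-0.02,0.1,-0.12],
    [-0.03,0.15,-0.12],
    [-0.04,0.2,-0.12],
    [-0.05,0.25,-0.12],
    [-0.06,0.28,-0.12],
  ],
  angular=[
    [0,0,0],
    [0,0,0],
    [0,0,0],
    [0,0,0],
    [0,0,0],
    [0,0,0],
    [0,0,0],
    [0,0,0],
  ],
)

```text
clock: 11.8
tcp_pos: [562.4, -201.4, 113.4]
ee_rot: [1.981, 2.438, -0.0]
contact_force: [0.4, -6.0, -0.0]
width: 51.3
grip_force: 2.9
```

step_arm(
  xyz=[
    [-0.01,0.06,0],
    [-0.03,0.13,0],
    [-0.04,0.2,0],
    [-0.06,0.27,0],
    [-0.07,0.34,0],
    [-0.09,0.41,0],
    [-0.1,0.48,0],
    [-0.11,0.54,0],
  ],
  angular=[
    [0,0,0],
    [0,0,0],
    [0,0,0],
    [0,0,0],
    [0,0,0],
    [0,0,0],
    [0,0,0],
    [0,0,0],
  ],
)

```text
clock: 12.8
tcp_pos: [551.2, -147.3, 113.4]
ee_rot: [1.981, 2.438, -0.0]
contact_force: [1.2, -4.4, 0.2]
width: 51.5
grip_force: 2.6
```

step_arm(
  xyz=[
    [-0.005,0.02,0],
    [-0.01,0.04,0],
    [-0.015,0.06,0],
    [-0.02,0.08,0],
    [-0.02,0.1,0],
    [-0.025,0.12,0],
    [-0.025,0.12,0],
    [-0.025,0.12,0],
  ],
  angular=[
    [0,0,0],
    [0,0,0],
    [0,0,0],
    [0,0,0],
    [0,0,0],
    [0,0,0],
    [0,0,0],
    [0,0,0],
  ],
)

```text
clock: 13.8
tcp_pos: [548.8, -135.5, 113.3]
ee_rot: [-1.981, -2.438, -0.0]
contact_force: [0.1, -2.9, 0.8]
width: 51.5
grip_force: 1.5
```

```bash
cat > chk.py <<'E'
from h import *
np.set_printoptions(precision=1,suppress=True)
o=telemetry.observe();print(o["contact_force"],"tcp bath",bath(o["tcp_pos"]))
for n in("top","side"):
    im,d=snapshot(n);cv2.imwrite(f"pics/{n}_{o['clock']:.1f}.png",im[:,:,::-1])
    B=bath(cloud(n,d));x,y,z=B[...,0],B[...,1],B[...,2]
    for y0,y1 in((-90,-10),(10,50),(50,110)):
        m=(d>0)&(abs(x)<66)&(y>y0)&(y<y1)&(z>82)&(z<110)
        if m.sum()>30:print(n,y0,m.sum(),"z med",np.median(z[m]),"ymax",np.percentile(y[m],99))
E
python3 chk.py
```

```text
[ 0.1 -2.9  0.8] tcp bath [ -0.2 -68.7 113.3]
top -90 1245 z med 102.84794304337368 ymax -10.723690210339036
top 10 224 z med 102.58468139686016 ymax 49.79428759232268
top 50 1419 z med 102.60193457488595 ymax 102.51075839013343
side -90 427 z med 102.70266706620725 ymax -10.979758592865684
side 10 54 z med 102.48635812292815 ymax 49.87807319683094
side 50 599 z med 102.53992410458625 ymax 100.82228343790366
```

step_arm(
  xyz=[
    [-0.002,0.01,0],
    [-0.004,0.02,0],
    [-0.006,0.03,0],
    [-0.008,0.04,0],
    [-0.01,0.05,0],
    [-0.012,0.06,0],
    [-0.014,0.07,0],
    [-0.015,0.07,0],
  ],
  angular=[
    [0,0,0],
    [0,0,0],
    [0,0,0],
    [0,0,0],
    [0,0,0],
    [0,0,0],
    [0,0,0],
    [0,0,0],
  ],
)

```text
clock: 14.9
tcp_pos: [547.5, -128.9, 113.3]
ee_rot: [1.981, 2.438, -0.0]
contact_force: [1.4, -3.8, -0.7]
width: 51.5
grip_force: 2.5
```

```bash
python3 chk.py
```

```text
[ 1.4 -3.8 -0.7] tcp bath [ -0.1 -61.9 113.3]
top -90 1071 z med 102.70112689721134 ymax -10.59820301022995
top 10 191 z med 102.59819231663118 ymax 49.70910214917135
top 50 1489 z med 102.40353122207091 ymax 109.31470527515269
side -90 387 z med 102.82549866092813 ymax -10.391415790358062
side 50 621 z med 102.39574305653116 ymax 108.32878054957403
```

Still up. I push on in small steps.

step_arm(
  xyz=[
    [-0.001,0.006,0],
    [-0.002,0.012,0],
    [-0.003,0.018,0],
    [-0.005,0.024,0],
    [-0.006,0.03,0],
    [-0.007,0.035,0],
    [-0.008,0.04,0],
    [-0.008,0.04,0],
  ],
  angular=[
    [0,0,0],
    [0,0,0],
    [0,0,0],
    [0,0,0],
    [0,0,0],
    [0,0,0],
    [0,0,0],
    [0,0,0],
  ],
)

```text
clock: 16.0
tcp_pos: [546.4, -124.5, 113.2]
ee_rot: [-1.981, -2.438, 0.0]
contact_force: [-0.4, -3.8, -2.8]
width: 50.9
grip_force: 1.7
```

```bash
python3 chk.py
```

```text
[-0.4 -3.8 -2.8] tcp bath [ -0.3 -57.4 113.2]
top -90 989 z med 94.90198378642322 ymax -10.34086281890102
top 10 194 z med 94.76050672434667 ymax 49.55239639501428
top 50 1370 z med 94.65060649647302 ymax 109.5709333314809
side -90 442 z med 95.37969966527214 ymax -10.641988104568547
side 10 31 z med 94.27277374809921 ymax 47.72311150322742
side 50 533 z med 94.55631315938035 ymax 109.24343974775758
```

The plate sits at 95 mm on its top face, level in both views: seated. I back off, rise, close the jaws and go outside the latch stub (bath (120,99.5), angle ≈ −0.5).

step_arm(
  xyz=[
    [0.01,-0.05,0],
    [0.02,-0.1,0],
    [0.03,-0.15,0],
    [0.03,-0.15,0.1],
    [0.03,-0.15,0.25],
    [0.03,-0.15,0.4],
    [0.03,-0.15,0.55],
    [0.03,-0.15,0.7],
  ],
  angular=[
    [0,0,0],
    [0,0,0],
    [0,0,0],
    [0,0,0],
    [0,0,0],
    [0,0,0],
    [0,0,0],
    [0,0,0],
  ],
)

```text
clock: 17.1
tcp_pos: [549.7, -139.7, 184.7]
ee_rot: [1.981, 2.438, 0.0]
contact_force: [0.0, 0.3, -0.3]
width: 51.3
grip_force: 0.0
```

step_arm(
  xyz=[
    [0.05,0.09,0],
    [0.1,0.18,0],
    [0.15,0.27,0],
    [0.2,0.36,0],
    [0.25,0.45,0],
    [0.3,0.54,0],
    [0.34,0.62,0],
    [0.38,0.7,0],
  ],
  angular=[
    [0,0,0],
    [0,0,0],
    [0,0,0],
    [0,0,0],
    [0,0,0],
    [0,0,0],
    [0,0,0],
    [0,0,0],
  ],
  jaw=1.0,
  grip_force=20,
)

```text
clock: 18.1
tcp_pos: [587.8, -69.2, 183.3]
ee_rot: [-1.981, -2.438, 0.0]
contact_force: [0.0, 0.3, 0.4]
width: -0.2
grip_force: 0.0
```

step_arm(
  xyz=[
    [0.05,0.09,0],
    [0.1,0.18,0],
    [0.15,0.27,0],
    [0.2,0.36,0],
    [0.25,0.45,0],
    [0.3,0.54,0],
    [0.34,0.62,0],
    [0.38,0.7,0],
  ],
  angular=[
    [0,0,0],
    [0,0,0],
    [0,0,0],
    [0,0,0],
    [0,0,0],
    [0,0,0],
    [0,0,0],
    [0,0,0],
  ],
)

```text
clock: 19.1
tcp_pos: [625.8, 0.8, 183.3]
ee_rot: [-1.981, -2.438, 0.0]
contact_force: [-0.4, 0.0, -0.7]
width: 0.0
grip_force: 0.0
```

step_arm(
  xyz=[
    [0.05,0.09,0],
    [0.1,0.18,0],
    [0.15,0.27,0],
    [0.2,0.36,0],
    [0.25,0.45,0],
    [0.3,0.54,0],
    [0.34,0.62,0],
    [0.38,0.7,0],
  ],
  angular=[
    [0,0,0],
    [0,0,0],
    [0,0,0],
    [0,0,0],
    [0,0,0],
    [0,0,0],
    [0,0,0],
    [0,0,0],
  ],
)

```text
clock: 20.1
tcp_pos: [663.8, 70.8, 183.3]
ee_rot: [-1.981, -2.438, 0.0]
contact_force: [0.4, -0.8, 0.6]
width: 0.1
grip_force: 0.0
```

```bash
python3 chk.py; ls pics | tail -3
python3 - <<'E'
from h import *
import glob
m=max(glob.glob("pics/side_*"),key=lambda f:float(f[10:-4]));a=cv2.imread(m)[130:380,240:560];cv2.imwrite("pics/v1.png",cv2.resize(a,None,fx=2.4,fy=2.4)[:600])
E
```

```text
[ 0.4 -0.8  0.6] tcp bath [155.  109.4 183.3]
side -90 645 z med 95.34507830707207 ymax -10.25005073056141
side 10 129 z med 94.46711665529301 ymax 49.647488613502304
side 50 853 z med 94.48812125005543 ymax 109.3709879477287
top_14.9.png
top_16.0.png
top_20.1.png
```

View pics/v1.png

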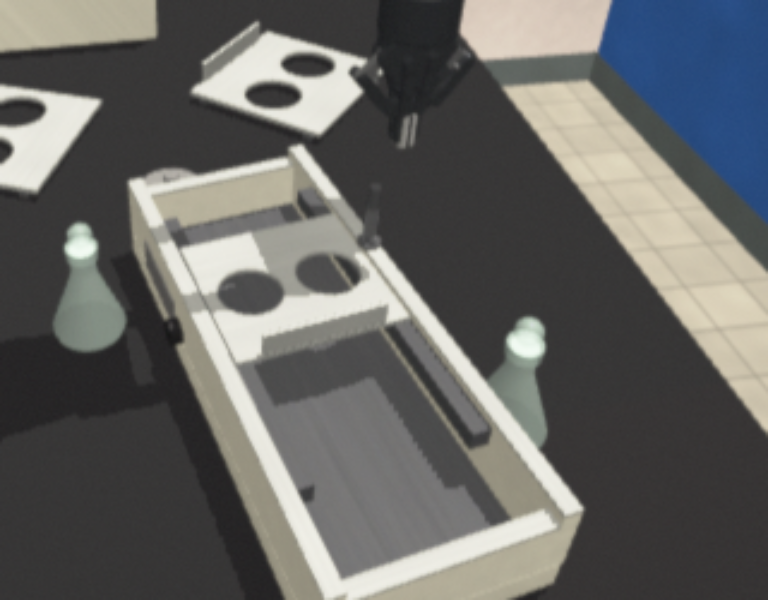

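The plate is flat in the bath and its lip is clear. The stub stands at (375,205) and the closed fingertips are outboard of it at (405,135). I lower and push the stub round.

step_arm(
  xyz=[
    [0,0,-0.12],
    [0,0,-0.25],
    [0,0,-0.4],
    [0,0,-0.5],
    [0,0,-0.57],
    [-0.06,-0.02,-0.57],
    [-0.12,-0.04,-0.57],
    [-0.19,-0.05,-0.57],
  ],
  angular=[
    [0,0,0],
    [0,0,0],
    [0,0,0],
    [0,0,0],
    [0,0,0],
    [0,0,0],
    [0,0,0],
    [0,0,0],
  ],
)

```text
clock: 21.2
tcp_pos: [645.7, 67.0, 127.2]
ee_rot: [1.982, 2.436, 0.008]
contact_force: [6.1, 16.5, -5.6]
width: 0.1
grip_force: 7.6
```

step_arm(
  xyz=[
    [-0.08,0,0],
    [-0.16,0,0],
    [-0.24,0,0],
    [-0.31,-0.01,0],
    [-0.38,-0.02,0],
    [-0.44,-0.04,0],
    [-0.53,-0.09,0],
    [-0.61,-0.16,0],
  ],
  angular=[
    [0,0,0],
    [0,0,0],
    [0,0,0],
    [0,0,0],
    [0,0,0],
    [0,0,0],
    [0,0,0],
    [0,0,0],
  ],
)

```text
clock: 22.2
tcp_pos: [583.3, 48.7, 126.4]
ee_rot: [1.981, 2.438, 0.0]
contact_force: [1.4, 0.2, 0.4]
width: -0.1
grip_force: 0.7
```

```bash
cat > st.py <<'E'
from h import *
np.set_printoptions(precision=2,suppress=True)
o=telemetry.observe();print(o["contact_force"],"tcp bath",bath(o["tcp_pos"]))
im,d=snapshot("side");cv2.imwrite(f"pics/s_{o['clock']:.1f}.png",im[:,:,::-1])
for q in look_for("latch_stub","side")[:2]: print(q["p"],q["point"][0]*640,q["point"][1]*400)
# predicted stub pixel for angles
for a in np.arange(-.6,1.7,.2):
    b=np.array([95-50*np.sin(a),55+50*np.cos(a)]);c,s=np.cos(TH),np.sin(TH)
    print(round(a,1),pix("side",[O[0]+c*b[0]-s*b[1],O[1]+s*b[0]+c*b[1],132]).round())
a=im[150:350,300:500,::-1];cv2.imwrite("pics/v_%.1f.png"%o['clock'],cv2.resize(a,None,fx=3,fy=3)); print("pics/v_%.1f.png"%o['clock'])
E
python3 st.py
```

```text
[1.43 0.16 0.42] tcp bath [ 71.68 104.46 126.41]
0.48 379.008 223.07999999999998
-0.6 [396. 208.]
-0.4 [392. 207.]
-0.2 [388. 207.]
0.0 [384. 208.]
0.2 [380. 209.]
0.4 [377. 211.]
0.6 [375. 212.]
0.8 [373. 215.]
1.0 [372. 217.]
1.2 [372. 220.]
1.4 [373. 222.]
1.6 [374. 225.]
pics/v_22.2.png
```

View pics/v_22.2.png

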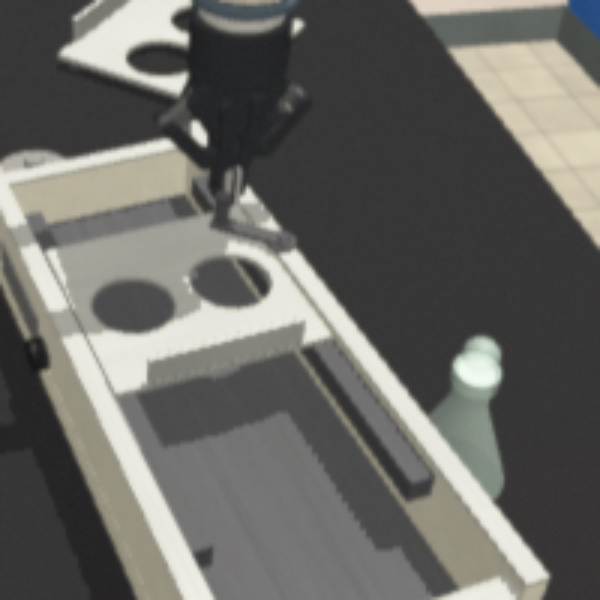

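The bar now runs from the pivot at (290,240) to the stub at about (220,210), about 50° round and ahead of the fingers. I go on pushing towards −y.

step_arm(
  xyz=[
    [-0.03,-0.04,0],
    [-0.06,-0.09,0],
    [-0.09,-0.13,0],
    [-0.11,-0.18,0],
    [-0.12,-0.23,0],
    [-0.125,-0.28,0],
    [-0.13,-0.32,0],
    [-0.13,-0.34,0],
  ],
  angular=[
    [0,0,0],
    [0,0,0],
    [0,0,0],
    [0,0,0],
    [0,0,0],
    [0,0,0],
    [0,0,0],
    [0,0,0],
  ],
)

```text
clock: 23.3
tcp_pos: [570.6, 15.0, 126.2]
ee_rot: [1.982, 2.438, -0.0]
contact_force: [0.5, 1.4, 0.1]
width: 0.0
grip_force: 0.4
```

```bash
python3 st.py | head -3
```

```text
[0.51 1.35 0.09] tcp bath [ 52.27  74.06 126.24]
0.65 379.328 230.12
0.49 356.672 254.99999999999997
```

step_arm(
  xyz=[
    [-0.01,0.05,0],
    [-0.02,0.1,0],
    [-0.04,0.2,0],
    [-0.06,0.3,0.1],
    [-0.06,0.3,0.3],
    [-0.06,0.3,0.5],
    [-0.06,0.3,0.75],
    [-0.06,0.3,1],
  ],
  angular=[
    [0,0,0],
    [0,0,0],
    [0,0,0],
    [0,0,0],
    [0,0,0],
    [0,0,0],
    [0,0,0],
    [0,0,0],
  ],
)

```text
clock: 24.4
tcp_pos: [564.4, 46.0, 227.8]
ee_rot: [1.98, 2.438, 0.001]
contact_force: [0.4, 0.4, 0.1]
width: 0.0
grip_force: 0.0
```

```bash
python3 st.py | grep -v "\]$"
python3 - <<'E'
from h import *
for n in("side","top"):
    im,d=snapshot(n);B=bath(cloud(n,d));x,y,z=B[...,0],B[...,1],B[...,2]
    m=(d>0)&(x>15)&(x<85)&(y>20)&(y<110)&(z>112)&(z<136)
    print(n,m.sum(),np.median(B[m],axis=0).round(1) if m.any() else "")
    for y0,y1 in((-45,-10),(70,109)):
        m=(d>0)&(abs(x)<66)&(y>y0)&(y<y1)&(z>82)&(z<110)
        print(y0,m.sum(),np.median(z[m]).round(1) if m.any() else "")
E
ls pics/v_*
```

```text
0.57 375.616 229.68
pics/v_24.4.png
side 48 [ 44.9  52.8 125.1]
-45 292 94.7
70 548 94.6
top 0 
-45 924 95.0
70 0 
pics/v_22.2.png
pics/v_23.3.png
pics/v_24.4.png
```

The stub measures (45,53) in bath coordinates, so the latch is at about 1.57 rad. The plate is level at its seated height and the hand is clear.

```bash
python3 -c "
from plant import ticket
print(ticket.job_done())"
```

```text
the job is handed in; nothing more can be done
None
```

The plate is seated level in its notches and the latch lies straight across over it at about 1.57 rad. The hand is clear, and the job was handed in at about 24.5 s; no verdict was returned.

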